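# Tug-test the tool-rest peg, then load the billet

### The job

Before carving starts, check that the leaning tool-rest peg is firmly held in its socket: grip its head, pull it straight out along its own slanted axis with about 12 N, so that roughly half of the dark band on its shaft shows above the socket (never pull more than about 18 N, which would bring out plain wood below the band), hold that for a second, then ease it gently back home without letting it snap, and let go. Then pick up the loose eight-sided wooden billet and lay it, without dropping it, lengthwise in the two V saddles of the rest, centred so that it sticks out equally at both ends. Leave everything else on the table where it is.

Things in the scene. Friction and masses are not known exactly. Their poses are not given: they have to be found in the camera images.
- peg (a joint): Travel of the tool-rest peg out of its socket along its slanted axis, m: 0 is home, hard stop 0.035. An inner spring pulls it home: about 1.5 N starts it, each further mm takes 0.65 N, so 12 N brings it to about 0.016 and 18 N to 0.025. An 11 mm dark band on the shaft begins to show above the steel mouth at 0.011 and is all out at 0.022. Let go when out, it snaps back.
- peg_grip (a point): Centre of the peg's head, a light wooden cylinder, diameter 34, length 50 mm; moves with the peg; 120 mm above the table at home. z axis: along the peg, out of the socket (the way to pull), 26 degrees from vertical, leaning to the rest's -x side (the robot's); y axis: level, along the plank. Below the head: 25 mm of 18 mm shaft, then the 44 mm wide steel mouth. It cannot turn or tilt.
- seat (a point): Where the billet's centre lies once laid in the two V saddles, 69 mm above the table. y axis: level along plank and saddles, to the peg end; x: level across; z up. The saddles are 90-degree Vs open upward, 18 mm wide, middles 42 mm either side of this point along y; arm tips 30 mm to either side in x, 65 mm above the table. Any flat of the billet may lie uppermost.
- billet_center (a point): Centre of the billet, a loose straight eight-sided pale wooden bar, 140 mm long and 48 mm across its flats, about 0.17 kg, lying on a flat on the table with its centre 24 mm up. y axis: along its length; z up at the start.
- rest: The carving rest: wooden plank 100 x 270 x 22 mm fixed to the table, two pale V saddles towards one end, the slanted peg in a socket block near the other (+y) end. Origin: centre of its underside; axes as the seat's. The seat is at (0, -50, 69) mm, the socket block spans y 55 to 115 mm, the peg's head at home is at (-14, 85, 120) mm.
- billet: The same billet; origin at the middle of its underside.
- bowl: Bystander: wooden bowl, 110 mm wide, 50 mm high; origin under its centre.
- wax_jar: Bystander: closed glass jar, 56 mm wide, 70 mm high; origin under its centre. It stands between the rest and the billet.
- brush_grip (a point): Bystander: hand brush 180 mm long lying near the robot; point on its handle.
- sanding_block: Bystander: cork sanding block 65 x 110 x 30 mm at the back; origin under its centre.
- offcut: Bystander: wooden offcut 50 x 120 x 40 mm; origin under its centre.
Mind the look-alikes: they are no part of the job. What is shaped like the billet but blue or pink is not meant.

How it is judged:
By the outcome, as a careful person would: the job done as asked, in the order asked, and still so for the second after the job is handed in, with the robot touching nothing.
It also fails if it takes over 56 s, if anything falls off the work surface, if the arm or the gripper's body presses on something with over 40 N, if the wrist force passes 120 N, or if a joint passes its speed limit or range.

### The arm

A 6-joint arm with a two-finger parallel gripper is mounted at the origin on the work surface. World frame = base frame: x ahead of the robot, y to its left, z up, the work surface at z = 0. Lengths are in m, angles in rad, forces in N, time in s.
With the tool pointing down it reaches from about 0.35 to 0.975 m from the base axis. Payload 4.9 kg.
Tool frame: the origin (TCP) lies at the very end of the fingers, on their centre line; the grasp point (between the pads) lies 19 mm behind it; z points along the fingers, x is the direction in which the jaws open and shut, and the axes are right-handed (so a half turn about z gives the same grasp; the last joint's range is limited). The gripper opens to 85 mm and grips with 20 to 120 N. Pads are 22 mm wide; open, the fingers measure 114 mm over their backs; the gripper's body (76 mm by 85 mm) begins 54 mm behind the grasp point. The pads swing forward as they close: fully open they stand 13 mm farther back than shut.
Start: joints at [-1.435, 0.053, 1.613, -0, 1.476, -0.119], TCP at [0.158, -0.605, 0.231] pointing down, gripper open.
Joint ranges: [-3.01, 3.01], [-1.01, 2.22], [0.06, 2.58], [-1.02, 4.17], [0.09, 2.62], [-3.14, 3.14]. Speed limits (rad/s): [2.57, 2.57, 3.14, 3.14, 3.14, 3.14].

### API

Orientations are given as a rotation vector (axis times angle).
In Python, from station import monitor, imaging, ticket gives the robot as it stands.
- The arm moves only by the tool step_arm, never from a script. Its argument "targets" is one flat list of numbers, 4 for each row, row after row: the shift along the tool's x, y, z in m, then the turn about the tool's z in rad. In form: [tx, ty, tz, roll, tx, ty, tz, roll, ...]. A call has 1 to 12 rows; each row is the pose to reach, as a shift and turn from the pose measured when the call began, along the tool's axes at that moment; what a row does not reach only later rows make up. A row lasts 1/12 s, in which the tool goes at most 41.7 mm and 7.16 degrees, less where a joint would pass 70% of its speed; a pose out of reach is approached as far as the arm can. A call with a gripper value outside its range is refused whole. "grip" is the finger opening in m, from 0 to 0.0854, set as the call begins (left out, the last holds). The fingers move at their own pace and stop on an object; "force" is the grip in N (left out, the last holds). Time passes only in rows, so rows that repeat a pose let the fingers close. It gives the time, the measured TCP pose, the force and the opening at its end, in the units of the state.
- monitor.get_obs(): the state, without advancing time (a new reading comes with each control period).
- imaging.get_image(name): name is "side" or "top"; returns a dict with "color" (420x560x3 uint8, red, green, blue), "depth" (420x560 float32, m along the optical axis (not along the pixel's ray), 0 where there is no reading), "fov_y" (degrees; the focal length in pixels is half the picture's height over the tangent of half this angle, whatever the lens; pixels are square), "cx", "cy" (the principal point, pixels), "R" (3x3) and "t" (3): a world point X has camera coordinates R X + t. Camera axes: x right, y down, z forward; pixel columns grow to the right and rows downward; lengths in m; the calibration is good to about 2 mm. A picture is of the moment at which its call begins.
- ticket.finish_job(): hands the job in, once; it reports no verdict.
Trained networks look in a picture, given as the dict that the camera call returned (one of the last four; its "shot" number tells which), for a name from the list of things; names that differ only in an ending like _2 or _b are one class to them, and where a whole thing is asked for, a point or a joint stands for the part that bears it (a point fixed in the world has none). Each returns a list of dicts, best first, with "score" (0 to 1); they miss things now and then, are a little off and sometimes report something else, mostly with a low value. They report only what shows in the picture. A call takes as long as a camera call. They do not tell look-alikes from the thing itself.
- imaging.search_frame(name, picture): "uv" ([column, row] in pixels, amid what is visible of it).
- imaging.mark_of(name, picture): "uv" ([column, row] in pixels: a listed point, or the origin of a listed thing).
The state is a dict: "t": time; "q": joint angles; "dq": joint speeds; "effort": joint torques, N m; "tool_pos": TCP position; "tool_rot": TCP orientation; "contact_force": force on the tool from outside, world axes, zero at the start; "wrist_torque": the same for the moment, N m; "opening": finger opening in m.
Only numpy, scipy, OpenCV 4.12 (cv2) and the standard library are available. Lean on these libraries where they do the work, as an engineer would, in place of code of your own. Each camera call takes 0.05 s, during which the arm holds its last target.

## Working session

There is one attempt and no reset: what is moved stays moved. The work goes in short steps, Python scripts to look and compute and a tool call to move; the robot and the scene stay as the last step left them, time stands still between calls to the robot, and variables do not carry over. Pictures are saved under pics/ and viewed, and the job is handed in when it is done.

Besides the shell and the picture viewer there is one more tool, called after "Request:" as name(argument=value, ...) on one line, values as JSON. step_arm: Moves the arm, as the interface text tells. Its arguments: {"type":"object","properties":{"targets":{"type":"array","items":{"type":"number"}},"grip":{"type":"number"},"force":{"type":"number"}},"required":["targets"]}

```bash
ls; mkdir -p pics; cat > h.py <<'E'
import numpy as np,cv2
from station import monitor, imaging, ticket
def K(p):
    f=p["color"].shape[0]/2/np.tan(np.radians(p["fov_y"])/2); return f,p["cx"],p["cy"]
def ray(p,uv,z=None,d=None):
    f,cx,cy=K(p); R=np.array(p["R"]);t=np.array(p["t"])
    v=np.array([(uv[0]-cx)/f,(uv[1]-cy)/f,1.]); o=-R.T@t; w=R.T@v
    s=(z-o[2])/w[2] if d is None else d
    return o+s*w
def proj(p,X):
    f,cx,cy=K(p); c=np.array(p["R"])@np.array(X)+np.array(p["t"]); return np.array([f*c[0]/c[2]+cx,f*c[1]/c[2]+cy])
def cloud(p):
    f,cx,cy=K(p); d=p["depth"]; v,u=np.mgrid[:d.shape[0],:d.shape[1]]
    c=np.stack([(u-cx)/f*d,(v-cy)/f*d,d],-1)
    return (c-np.array(p["t"]))@np.array(p["R"])
def save(p,n,s=1): cv2.imwrite(f"pics/{n}.png",cv2.resize(p["color"][:,:,::-1],None,fx=s,fy=s))
E
python3 - <<'E'
from h import *
print(monitor.get_obs())
for c in("side","top"):
    p=imaging.get_image(c); save(p,c+"0",1.4); print(c,p["R"],p["t"],p["fov_y"],p["cx"],p["cy"])
    for n in["peg_grip","seat","billet_center","rest","wax_jar","bowl"]:
        for r in imaging.mark_of(n,p)[:4]: print(n,r)
    np.save(c+"0.npy",p,allow_pickle=True)
E
```

```text
pics
{'t': 0.0, 'q': array([-1.43501177e+00,  5.33502791e-02,  1.61430890e+00,  1.04798468e-05,
        1.47599711e+00, -1.18994516e-01]), 'dq': array([ 0.0013285 , -0.00029566, -0.00043854, -0.00025049,  0.00062764,
        0.00072691]), 'effort': array([ 2.70475011e-04, -3.93687451e+01, -3.70170879e+01, -2.77263064e-05,
        7.11252593e-03,  7.60346410e-06]), 'tool_pos': array([ 0.15744067, -0.60419575,  0.2300582 ]), 'tool_rot': array([-2.48451225e+00,  1.92032866e+00,  2.29873122e-03]), 'contact_force': array([-0.22281954, -0.25436392, -0.65332808]), 'wrist_torque': array([-0.03418194, -0.00528396, -0.01834126]), 'opening': 0.08562476676375608}
side [[ 0.96856714 -0.24828163  0.01529455]
 [-0.18104371 -0.74576182 -0.64114154]
 [ 0.17058975  0.61821965 -0.76727023]] [-0.57219454  0.1704634   1.1078922 ] 48.37900366536336 278.9569119219481 208.2347664829171
peg_grip {'uv': [250.3, 129.0], 'score': 0.62}
peg_grip {'uv': [367.2, 266.2], 'score': 0.37}
seat {'uv': [260.2, 176.4], 'score': 0.92}
billet_center {'uv': [376.4, 331.7], 'score': 0.88}
billet_center {'uv': [293.3, 295.1],
[... 237 characters left out ...]
], 'score': 0.57}
bowl {'uv': [340.9, 210.6], 'score': 0.8}
top [[-0.02185266 -0.99945253  0.02484138]
 [-0.99013369  0.01819557 -0.13893954]
 [ 0.13841147 -0.02763248 -0.98998925]] [0.0186997  0.59116244 0.94848484] 56.30822182060665 281.1651334292972 205.05245292061144
peg_grip {'uv': [167.7, 206.1], 'score': 0.56}
seat {'uv': [229.2, 209.1], 'score': 0.7}
billet_center {'uv': [357.6, 208.2], 'score': 0.97}
billet_center {'uv': [411.9, 152.1], 'score': 0.93}
billet_center {'uv': [434.7, 221.9], 'score': 0.85}
billet_center {'uv': [368.8, 274.6], 'score': 0.72}
rest {'uv': [209.8, 211.8], 'score': 0.85}
wax_jar {'uv': [284.2, 222.2], 'score': 0.93}
bowl {'uv': [264.3, 138.1], 'score': 0.86}
```

View pics/side0.png

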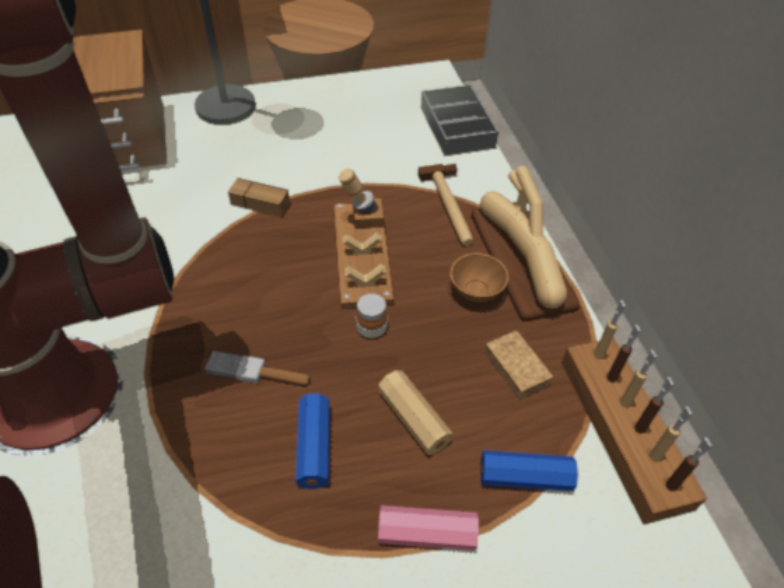

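View pics/top0.png

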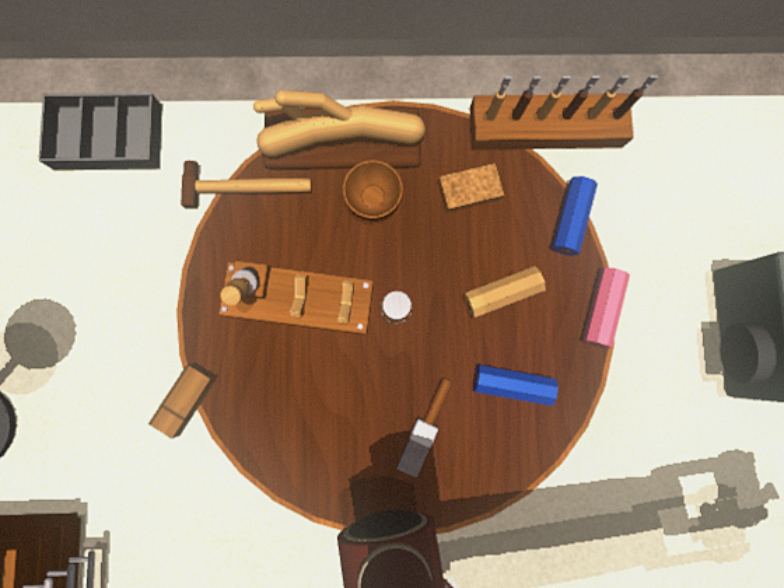

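The pale billet is at about (361,208) px in the raw top view. The rest is at about (210,212), with its peg head at about (167,208), and the jar stands between the rest and the billet. Next I'll measure metric poses.

```bash
python3 - <<'E'
from h import *
for c in("side","top"):
    p=np.load(c+"0.npy",allow_pickle=True).item()
    P=cloud(p); ok=p["depth"]>0
    col=cv2.cvtColor(p["color"],cv2.COLOR_RGB2HSV)
    print(c)
    uv={"side":(296,294),"top":(361,208)}[c]
    z=P[...,2]; c0=ray(p,uv,0.045); print("c0",c0)
    for n,(u,v) in {"table":{"side":(230,320),"top":(330,300)}[c]}.items(): print(n,P[v,u])
    m=ok&(z>0.035)&(z<0.06)&(np.hypot(P[...,0]-c0[0],P[...,1]-c0[1])<0.085)
    Q=P[m]; print("n",len(Q),"zpct",np.percentile(Q[:,2],[5,50,95]))
    r=cv2.minAreaRect(Q[:,:2].astype(np.float32)*1000); print("billet rect",r)
    q=Q[:,:2]-Q[:,:2].mean(0); w,V=np.linalg.eigh(q.T@q); print("axis ang",np.degrees(np.arctan2(V[1,1],V[0,1])),"mean",Q.mean(0))
    # rest
    uv={"side":(259,176),"top":(210,212)}[c]; r0=ray(p,uv,0.022); print("r0",r0)
    m=ok&(z>0.014)&(z<0.03)&(np.hypot(P[...,0]-r0[0],P[...,1]-r0[1])<0.16)
    mm=m.astype(np.uint8); nl,lab,st,_=cv2.connectedComponentsWithStats(mm); k=1+np.argmax(st[1:,4]); Q=P[lab==k]
    print("rest n",len(Q),cv2.minAreaRect(Q[:,:2].astype(np.float32)*1000),np.median(Q[:,2]))
    # saddles, head
    m=ok&(z>0.055)&(z<0.30)&(np.hypot(P[...,0]-r0[0],P[...,1]-r0[1])<0.19)
    nl,lab,st,_=cv2.connectedComponentsWithStats(m.astype(np.uint8))
    for k in range(1,nl):
        if st[k,4]>8: Q=P[lab==k]; print("blob",st[k],Q.mean(0).round(4),Q.min(0).round(4),Q.max(0).round(4))
    for n in["peg_grip","seat","billet_center","rest","wax_jar"]:
        zz=dict(peg_grip=.12,seat=.069,billet_center=.024,rest=0,wax_jar=0)[n]
        for r in imaging.mark_of(n,p)[:4] if 0 else []: pass
E
```

```text
side
c0 [ 0.57633055 -0.20680212  0.045     ]
table [ 0.42213541 -0.23066097  0.03947518]
n 1085 zpct [0.03644481 0.04514396 0.04931975]
billet rect ((577.650634765625, -194.59486389160156), (47.69244384765625, 141.37380981445312), 19.8121337890625)
axis ang 109.90069108528198 mean [ 0.57736435 -0.19959569  0.0439647 ]
r0 [0.58135026 0.18939939 0.022     ]
rest n 1683 ((576.3599243164062, 183.87811279296875), (271.7547302246094, 99.71989440917969), 81.45777130126953) 0.021425195177037823
blob [241 121  28  32 433] [0.5866 0.2618 0.1029] [0.5526 0.245  0.0552] [0.6252 0.2907 0.1479]
blob [265 166   7   8  36] [0.6037 0.1719 0.0593] [0.5948 0.1616 0.0551] [0.6126 0.1833 0.0651]
blob [244 168   8   7  38] [0.5468 0.18   0.0591] [0.5378 0.171  0.055 ] [0.5569 0.1906 0.064 ]
blob [268 189   7   8  42] [0.5909 0.0886 0.0591] [0.5814 0.0797 0.055 ] [0.6008 0.1002 0.0656]
blob [246 191   7   7  38] [0.5339 0.0974 0.0601] [0.5255 0.0879 0.0553] [0.5432 0.1084 0.0661]
blob [255 210  20  10 133] [0.5553 0.0138 0.0693] [0.5307 0.0009 0.065 ] [0.5778 0.0297 0.0737]
top
c0 [ 0.57966134 -0.19427831
[... 336 characters left out ...]
2835 ((578.6015625, 183.70204162597656), (269.11981201171875, 100.4914779663086), 81.45299530029297) 0.021290723432838676
blob [158 191  27  28 460] [0.5881 0.2639 0.1112] [0.5537 0.2448 0.0552] [0.6293 0.2866 0.1498]
blob [211 197   8   7  46] [0.6054 0.1712 0.0603] [0.5969 0.1627 0.0554] [0.6126 0.1806 0.065 ]
blob [245 201   8   8  50] [0.5932 0.0886 0.0594] [0.5836 0.0793 0.055 ] [0.6011 0.0967 0.0652]
blob [274 208  12  21 185] [0.5561 0.0123 0.0691] [ 0.5312 -0.0015  0.0581] [0.5802 0.0259 0.0758]
blob [207 219   9   8  55] [0.5485 0.1802 0.0596] [0.5403 0.1702 0.0554] [0.558  0.1899 0.0665]
blob [241 223   8   8  48] [0.5359 0.0978 0.0599] [0.5288 0.0893 0.0551] [0.5465 0.1071 0.0667]
```

```bash
python3 - <<'E'
from h import *
for c,L in (("side",dict(peg_grip=(250.3,129),seat=(260.2,176.4),rest=(251.8,181.4),billet=(293.3,295.1),wax=(265.3,232.7))),("top",dict(peg_grip=(167.7,206.1),seat=(229.2,209.1),rest=(209.8,211.8),billet=(357.6,208.2),wax=(284.2,222.2)))):
    p=np.load(c+"0.npy",allow_pickle=True).item()
    for n,uv in L.items(): print(c,n,ray(p,uv,dict(peg_grip=.12,seat=.069,rest=0,billet=.024,wax=0)[n]).round(4))
    x,y,w,h={"side":(210,100,110,130),"top":(140,170,150,90)}[c]
    cv2.imwrite(f"pics/{c}_crop.png",cv2.resize(p["color"][y:y+h,x:x+w,::-1],None,fx=5,fy=5,interpolation=cv2.INTER_CUBIC)[:600,:800])
E
```

```text
side peg_grip [0.5785 0.2772 0.12  ]
side seat [0.5749 0.143  0.069 ]
side rest [0.5612 0.1942 0.    ]
side billet [ 0.5737 -0.1968  0.024 ]
side wax [0.5565 0.0087 0.    ]
top peg_grip [0.5827 0.2702 0.12  ]
top seat [0.5799 0.1345 0.069 ]
top rest [0.5828 0.1923 0.    ]
top billet [ 0.582  -0.1904  0.024 ]
top wax [ 0.5518 -0.0013  0.    ]
```

```bash
cat >> h.py <<'E'
from scipy.spatial.transform import Rotation as Ro
def tf(target,yaw=None):
    o=monitor.get_obs(); R=Ro.from_rotvec(o["tool_rot"]).as_matrix(); d=R.T@(np.array(target)-o["tool_pos"])
    y0=np.degrees(np.arctan2(R[1,0],R[0,0]))
    print("t",round(o["t"],2),"pos",o["tool_pos"].round(4),"yaw",y0.round(2),"z",R[:,2].round(4),"F",np.round(o["contact_force"],1),"open",round(o["opening"],4),"q",o["q"].round(3))
    print("shift",d.round(4))
    if yaw is not None:
        r=-(yaw-y0); r=(r+90)%180-90   # roll about tool z (down)
        print("roll rad",np.radians(r).round(4))
    return R
PEG=np.array([.5763,.2700,.120]); AX=np.array([-.4335,.0652,.8988]); YR=np.array([.1487,.989,0]); SEAT=np.array([.5701,.1344,.069]); BIL=np.array([.579,-.1955,.024])
E
python3 - <<'E'
from h import *
R=tf(PEG+[0,0,.10],81.4);print(R)
E
```

```text
t 0.7 pos [ 0.1576 -0.6048  0.2313] yaw -75.4 z [ 0. -0. -1.] F [0.1 0.2 1.2] open 0.0855 q [-1.435  0.053  1.613  0.     1.476 -0.119]
shift [-0.741  -0.6257  0.0113]
roll rad 0.405
[[ 2.52102039e-01 -9.67700657e-01  1.96648266e-05]
 [-9.67700657e-01 -2.52102039e-01 -1.87637599e-05]
 [ 2.31152457e-05 -1.42992835e-05 -1.00000000e+00]]
```

Request:
step_arm(targets=[-0.015,-0.0125,0,-0.06,-0.044,-0.037,0,-0.17,-0.073,-0.0615,0,-0.28,-0.102,-0.086,0,-0.39,-0.131,-0.1105,0,-0.5,-0.16,-0.135,0,-0.61,-0.189,-0.1595,0,-0.72,-0.218,-0.184,0,-0.83,-0.247,-0.2085,0,-0.94,-0.276,-0.233,0,-1.05,-0.305,-0.2575,0,-1.16,-0.334,-0.282,0,-1.27], grip=0.0854, force=60)

```text
t: 1.7
tool_pos: [0.3466, -0.2089, 0.2317]
tool_rot: [3.14, -0.065, 0.002]
contact_force: [0.9, -0.1, 0.3]
opening: 0.0853
```

```bash
python3 - <<'E'
from h import *
tf(PEG+[0,0,.08],81.4)
E
```

```text
t 1.7 pos [ 0.3466 -0.2089  0.2317] yaw -2.36 z [ 1.1e-03 -9.0e-04 -1.0e+00] F [ 0.9 -0.1  0.3] open 0.0853 q [-0.727 -0.521  2.093  0.     1.568 -0.686]
shift [ 0.2097 -0.488   0.0315]
roll rad -1.4619
```

Request:
step_arm(targets=[0.0165,-0.038,0,-0.115,0.033,-0.076,0,-0.23,0.0495,-0.114,0,-0.345,0.066,-0.152,0,-0.46,0.0825,-0.19,0,-0.575,0.099,-0.228,0,-0.69,0.1155,-0.266,0,-0.805,0.132,-0.304,0,-0.92,0.1485,-0.342,0,-1.035,0.165,-0.38,0,-1.15,0.1815,-0.418,0,-1.265,0.195,-0.45,0,-1.36])

```text
t: 2.7
tool_pos: [0.5607, 0.2355, 0.2315]
tool_rot: [2.476, 1.932, 0.001]
contact_force: [-0.5, -0.7, 0.5]
opening: 0.0855
```

```bash
python3 - <<'E'
from h import *
p=imaging.get_image("side"); save(p,"s1",1.4)
f=p; x,y,w,h=210,90,110,85
cv2.imwrite("pics/s1c.png",cv2.resize(p["color"][y:y+h,x:x+w,::-1],None,fx=7,fy=7,interpolation=cv2.INTER_CUBIC))
P=np.load("side0.npy",allow_pickle=True).item();print(proj(P,PEG))
P=np.load("top0.npy",allow_pickle=True).item();print(proj(P,PEG))
x,y,w,h=140,170,110,80
cv2.imwrite("pics/t0c.png",cv2.resize(P["color"][y:y+h,x:x+w,::-1],None,fx=7,fy=7,interpolation=cv2.INTER_CUBIC))
tf(PEG+[0,0,.06],81.4)
E
```

```text
[250.05039487 130.80836705]
[167.72180459 208.87578267]
t 2.75 pos [0.562  0.2396 0.2308] yaw 76.27 z [ 0.0021  0.0033 -1.    ] F [-2.8  1.1  0.1] open 0.0855 q [ 0.28   0.018  1.649  0.003  1.471 -1.051]
shift [0.0327 0.0066 0.051 ]
roll rad -0.0895
```

View pics/t0c.png

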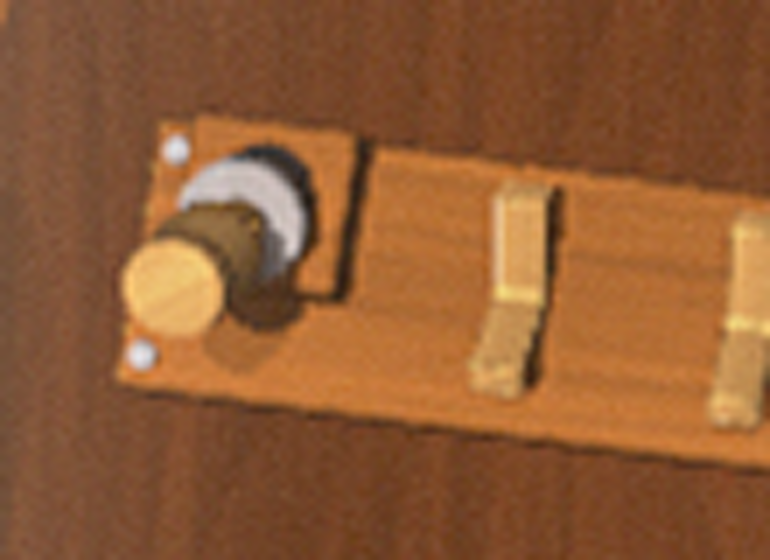

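View pics/s1c.png

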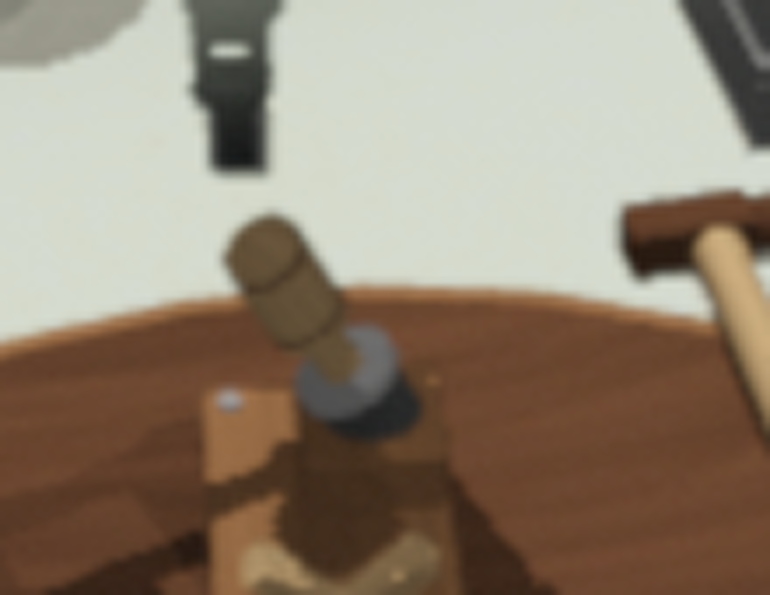

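Request:
step_arm(targets=[0.015,0.0035,0.005,-0.045,0.0327,0.0066,0.02,-0.0895,0.0327,0.0066,0.03,-0.0895,0.0327,0.0066,0.03,-0.0895,0.0327,0.0066,0.03,-0.0895])

```text
t: 3.17
tool_pos: [0.5755, 0.2692, 0.1998]
tool_rot: [-2.381, -2.046, -0.002]
contact_force: [-0.4, 0.5, -0.4]
opening: 0.0852
```

```bash
python3 - <<'E'
from h import *
tf(PEG+[0,0,-.022],81.4)
E
```

```text
t 3.17 pos [0.5755 0.2692 0.1998] yaw 81.35 z [-2.0e-04  2.1e-03 -1.0e+00] F [-0.4  0.5 -0.4] open 0.0852 q [ 0.32   0.097  1.62   0.002  1.425 -1.1  ]
shift [0.0007 0.0008 0.1018]
roll rad -0.0009
```

Request:
step_arm(targets=[0.0007,0.0008,0.015,0,0.0007,0.0008,0.035,0,0.0007,0.0008,0.055,0,0.0007,0.0008,0.075,0,0.0007,0.0008,0.09,0,0.0007,0.0008,0.098,0,0.0007,0.0008,0.1015,0,0.0007,0.0008,0.1015,0,0.0007,0.0008,0.1015,0])

```text
t: 3.92
tool_pos: [0.577, 0.2701, 0.0994]
tool_rot: [-2.382, -2.047, -0.005]
contact_force: [0.2, 0.1, 0.2]
opening: 0.0852
```

```bash
python3 - <<'E'
from h import *
p=imaging.get_image("side"); x,y,w,h=210,90,110,85
cv2.imwrite("pics/s2c.png",cv2.resize(p["color"][y:y+h,x:x+w,::-1],None,fx=7,fy=7,interpolation=cv2.INTER_CUBIC))
tf(PEG+[0,0,-.022],81.4)
E
```

```text
t 3.97 pos [0.5773 0.2703 0.0999] yaw 81.34 z [ 0.0022  0.0029 -1.    ] F [ 0.2  0.3 -0. ] open 0.0854 q [ 0.32   0.19   1.691  0.002  1.258 -1.1  ]
shift [-0.0004 -0.0009  0.0019]
roll rad -0.001
```

View pics/s2c.png

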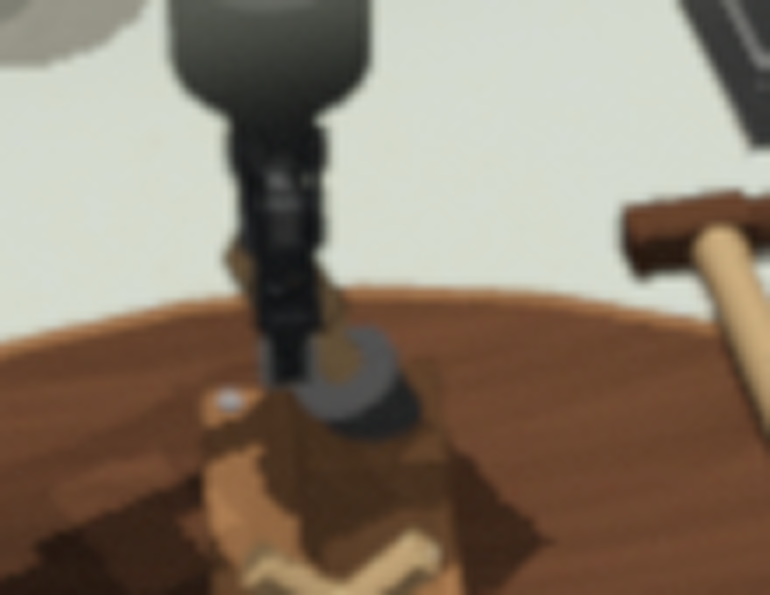

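The open fingers straddle the head, so I'm closing.

Request:
step_arm(targets=[0,0,0,0,0,0,0,0,0,0,0,0,0,0,0,0,0,0,0,0,0,0,0,0,0,0,0,0,0,0,0,0], grip=0.02, force=70)

```text
t: 4.63
tool_pos: [0.5778, 0.2719, 0.101]
tool_rot: [-2.381, -2.046, -0.011]
contact_force: [0.8, 4.5, 1.5]
opening: 0.0328
```

```bash
python3 - <<'E'
from h import *
R=tf(PEG,81.4); print("AX in tool",R.T@AX, "F along", monitor.get_obs()["contact_force"]@AX)
E
```

```text
t 4.63 pos [0.5778 0.2719 0.101 ] yaw 81.34 z [ 0.004   0.0061 -1.    ] F [0.8 4.5 1.5] open 0.0328 q [ 0.321  0.19   1.689  0.005  1.257 -1.1  ]
shift [-0.002  -0.0011 -0.019 ]
roll rad -0.0011
AX in tool [ 0.00508487 -0.43565628 -0.90010692] F along 1.318611341880649
```

Request:
step_arm(targets=[0,-0.0004,-0.0009,0,0,-0.0008,-0.0018,0,0,-0.0012,-0.0027,0,0,-0.0017,-0.0036,0,0,-0.0022,-0.0045,0,0,-0.0026,-0.0054,0,0,-0.003,-0.0063,0,0,-0.0035,-0.0072,0,0,-0.0039,-0.0081,0,0,-0.0044,-0.009,0,0,-0.0044,-0.009,0,0,-0.0044,-0.009,0])

```text
t: 5.63
tool_pos: [0.5736, 0.2726, 0.1097]
tool_rot: [-2.382, -2.046, -0.012]
contact_force: [4.5, 3.0, -5.5]
opening: 0.0326
```

```bash
cat >>h.py <<'E'
def pullrep(n=None):
    R=tf(PEG); o=monitor.get_obs(); F=o["contact_force"]
    print("Falong",(F@AX).round(2),"travel from ref",((o["tool_pos"]-np.array([.5778,.2719,.101]))@AX*1000).round(2),"perp F",(F-(F@AX)*AX).round(1),"AXtool",(R.T@AX).round(3))
    if n:
        p=imaging.get_image("side"); x,y,w,h=225,95,60,60
        cv2.imwrite(f"pics/{n}.png",cv2.resize(p["color"][y:y+h,x:x+w,::-1],None,fx=10,fy=10,interpolation=cv2.INTER_CUBIC))
E
python3 - <<'E'
from h import *
pullrep("p1")
E
```

```text
t 5.63 pos [0.5736 0.2726 0.1097] yaw 81.33 z [ 0.0048  0.0064 -1.    ] F [ 4.5  3.  -5.5] open 0.0326 q [ 0.324  0.172  1.694  0.005  1.269 -1.096]
shift [-0.0021  0.0031 -0.0103]
Falong -6.73 travel from ref 9.63 perp F [1.6 3.4 0.5] AXtool [ 0.005 -0.435 -0.9  ]
```

View pics/p1.png

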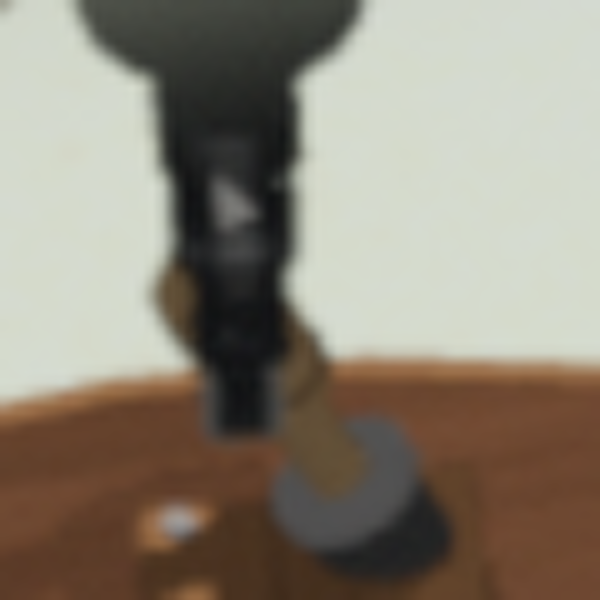

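Request:
step_arm(targets=[0.0003,-0.0004,-0.0009,0,0.0006,-0.0009,-0.0018,0,0.001,-0.0013,-0.0027,0,0.001,-0.0017,-0.0036,0,0.001,-0.0022,-0.0045,0,0.001,-0.0026,-0.0054,0,0.001,-0.003,-0.0063,0,0.001,-0.003,-0.0063,0])

```text
t: 6.35
tool_pos: [0.5712, 0.273, 0.1148]
tool_rot: [-2.383, -2.047, -0.012]
contact_force: [7.4, -0.3, -9.1]
opening: 0.0321
```

```bash
python3 - <<'E'
from h import *
pullrep("p2")
E
```

```text
t 6.35 pos [0.5712 0.273  0.1148] yaw 81.31 z [ 0.0056  0.0048 -1.    ] F [ 7.4 -0.3 -9.1] open 0.0321 q [ 0.327  0.162  1.696  0.003  1.277 -1.093]
shift [-0.0021  0.0056 -0.0052]
Falong -11.41 travel from ref 15.32 perp F [2.4 0.4 1.1] AXtool [ 0.004 -0.434 -0.901]
```

View pics/p2.png

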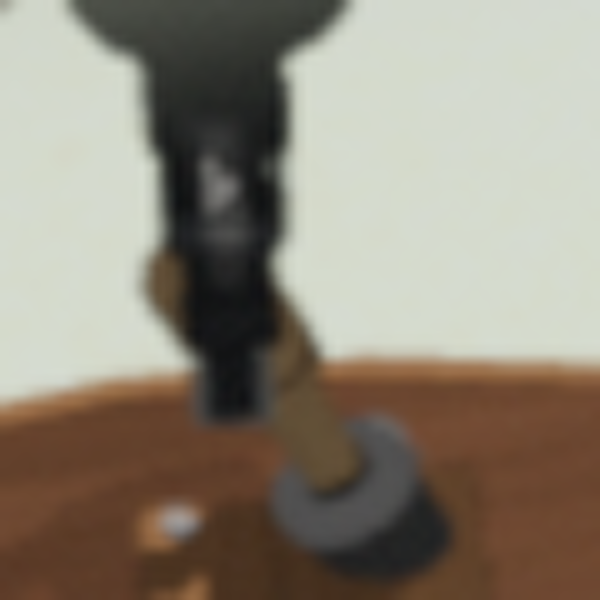

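Request:
step_arm(targets=[0,-0.0007,-0.0014,0,0,-0.0008,-0.0017,0,0,-0.0008,-0.0017,0,0,-0.0008,-0.0017,0,0,-0.0008,-0.0017,0,0,-0.0008,-0.0017,0,0,-0.0008,-0.0017,0,0,-0.0008,-0.0017,0,0,-0.0008,-0.0017,0,0,-0.0008,-0.0017,0,0,-0.0008,-0.0017,0,0,-0.0008,-0.0017,0])

```text
t: 7.4
tool_pos: [0.5709, 0.273, 0.1153]
tool_rot: [2.383, 2.046, 0.014]
contact_force: [7.8, 3.4, -9.0]
opening: 0.0324
```

```bash
python3 - <<'E'
from h import *
pullrep("p3")
E
```

```text
t 7.4 pos [0.5709 0.273  0.1153] yaw 81.3 z [ 0.007   0.0051 -1.    ] F [ 7.8  3.4 -9. ] open 0.0324 q [ 0.327  0.16   1.697  0.003  1.276 -1.092]
shift [-0.0021  0.0058 -0.0046]
Falong -11.31 travel from ref 15.94 perp F [2.9 4.1 1.1] AXtool [ 0.004 -0.433 -0.901]
```

View pics/p3.png

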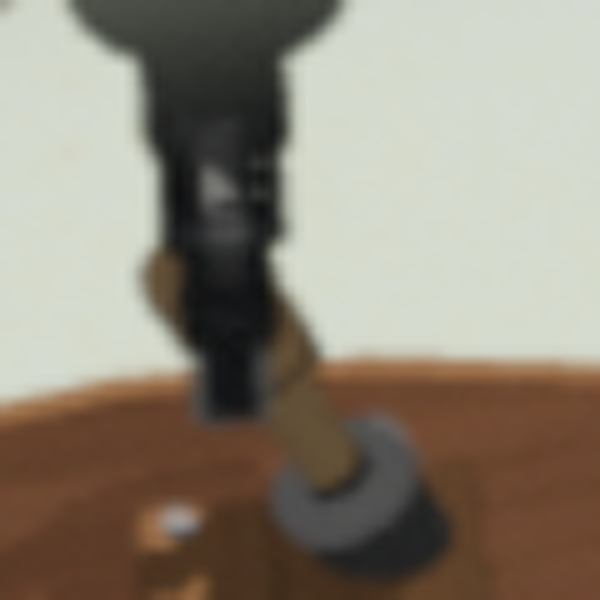

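Request:
step_arm(targets=[0,-0.0009,-0.0019,0,0,-0.0009,-0.0019,0,0,-0.0009,-0.0019,0,0,-0.0009,-0.0019,0,0,-0.0009,-0.0019,0,0,-0.0009,-0.0019,0,0,-0.0009,-0.0019,0,0,-0.0009,-0.0019,0])

```text
t: 8.12
tool_pos: [0.5705, 0.273, 0.1161]
tool_rot: [2.383, 2.045, 0.016]
contact_force: [8.0, 3.8, -9.6]
opening: 0.0329
```

```bash
python3 - <<'E'
from h import *
pullrep("p4")
E
```

```text
t 8.12 pos [0.5705 0.273  0.1161] yaw 81.29 z [ 0.0085  0.0055 -0.9999] F [ 8.   3.8 -9.6] open 0.0329 q [ 0.328  0.158  1.698  0.003  1.276 -1.092]
shift [-0.0021  0.0062 -0.0039]
Falong -11.86 travel from ref 16.8 perp F [2.8 4.6 1. ] AXtool [ 0.005 -0.432 -0.902]
```

Request:
step_arm(targets=[0,-0.0005,-0.001,0,0,-0.0001,-0.0002,0,0,0.0003,0.0006,0,0,0.0006,0.0014,0,0,0.001,0.0022,0,0,0.0014,0.003,0,0,0.0018,0.0038,0,0,0.0022,0.0046,0,0,0.0026,0.0054,0,0,0.003,0.0062,0,0,0.0033,0.007,0,0,0.0037,0.0078,0])

```text
t: 9.17
tool_pos: [0.5744, 0.2724, 0.108]
tool_rot: [2.383, 2.045, 0.016]
contact_force: [4.3, 2.6, -5.0]
opening: 0.0326
```

```bash
python3 - <<'E'
from h import *
pullrep()
E
```

```text
t 9.17 pos [0.5744 0.2724 0.108 ] yaw 81.28 z [ 0.0087  0.0056 -0.9999] F [ 4.3  2.6 -5. ] open 0.0326 q [ 0.325  0.173  1.695  0.003  1.263 -1.095]
shift [-0.0021  0.0023 -0.012 ]
Falong -6.15 travel from ref 7.81 perp F [1.6 3.  0.6] AXtool [ 0.005 -0.431 -0.902]
```

Request:
step_arm(targets=[0,0.0001,0.0003,0,0,0.0004,0.0009,0,0,0.0007,0.0015,0,0,0.001,0.0021,0,0,0.0013,0.0027,0,0,0.0016,0.0033,0,0,0.0019,0.0039,0,0,0.0022,0.0045,0,0,0.0025,0.0051,0,0,0.0027,0.0057,0,0,0.0029,0.006,0,0,0.0029,0.006,0])

```text
t: 10.17
tool_pos: [0.5773, 0.272, 0.1021]
tool_rot: [2.383, 2.045, 0.016]
contact_force: [1.5, 2.1, -1.2]
opening: 0.0325
```

```bash
python3 - <<'E'
from h import *
pullrep("p5")
E
```

```text
t 10.17 pos [0.5773 0.272  0.1021] yaw 81.28 z [ 0.0085  0.0055 -0.9999] F [ 1.5  2.1 -1.2] open 0.0325 q [ 0.323  0.185  1.693  0.003  1.254 -1.097]
shift [-0.002  -0.0005 -0.0179]
Falong -1.56 travel from ref 1.21 perp F [0.8 2.2 0.2] AXtool [ 0.005 -0.432 -0.902]
```

View pics/p5.png

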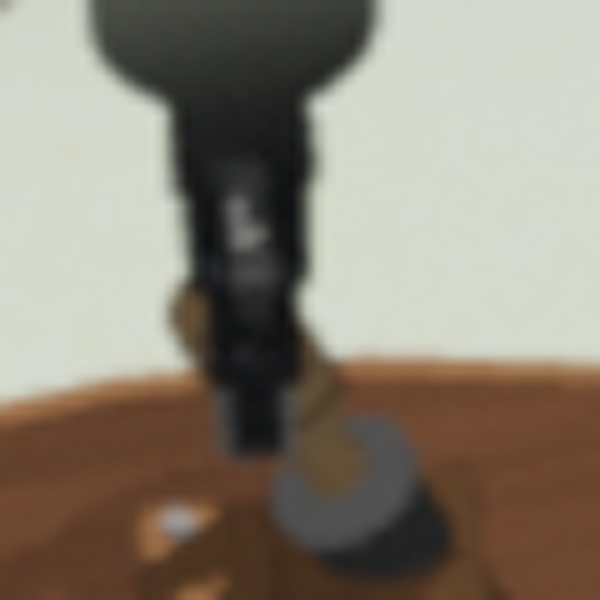

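Request:
step_arm(targets=[0,0.0003,0.0005,0,0,0.0005,0.001,0,0,0.0007,0.0015,0,0,0.0009,0.002,0,0,0.0011,0.0023,0,0,0.0011,0.0023,0])

```text
t: 10.72
tool_pos: [0.5779, 0.272, 0.1008]
tool_rot: [2.383, 2.046, 0.014]
contact_force: [-4.4, 1.2, 5.4]
opening: 0.0327
```

```bash
python3 - <<'E'
from h import *
pullrep()
E
```

```text
t 10.72 pos [0.5779 0.272  0.1008] yaw 81.29 z [ 0.0071  0.0053 -1.    ] F [-4.4  1.2  5.4] open 0.0327 q [ 0.322  0.189  1.691  0.003  1.254 -1.097]
shift [-0.0021 -0.0012 -0.0192]
Falong 6.83 travel from ref -0.19 perp F [-1.4  0.8 -0.7] AXtool [ 0.005 -0.433 -0.902]
```

Request:
step_arm(targets=[0,0.0003,0.0005,0,0,0.0003,0.0005,0,0,0.0003,0.0005,0,0,0.0003,0.0005,0,0,0.0003,0.0005,0,0,0,0,0,0,0,0,0,0,0,0,0], grip=0.0854)

```text
t: 11.38
tool_pos: [0.578, 0.272, 0.1008]
tool_rot: [2.383, 2.046, 0.014]
contact_force: [0.8, 0.5, 0.6]
opening: 0.0855
```

```bash
python3 - <<'E'
from h import *
pullrep("p6")
tf(PEG+[0,0,.1])
E
```

```text
t 11.38 pos [0.578  0.272  0.1008] yaw 81.29 z [ 0.0072  0.0053 -1.    ] F [0.8 0.5 0.6] open 0.0855 q [ 0.322  0.189  1.691  0.003  1.254 -1.098]
shift [-0.0021 -0.0012 -0.0192]
Falong 0.2 travel from ref -0.2 perp F [0.9 0.5 0.4] AXtool [ 0.005 -0.433 -0.902]
t 11.43 pos [0.5779 0.272  0.1008] yaw 81.29 z [ 0.0071  0.0053 -1.    ] F [-0.2  0.2 -0.2] open 0.0854 q [ 0.322  0.189  1.691  0.003  1.254 -1.098]
shift [-0.0014 -0.0006 -0.1192]
```

View pics/p6.png

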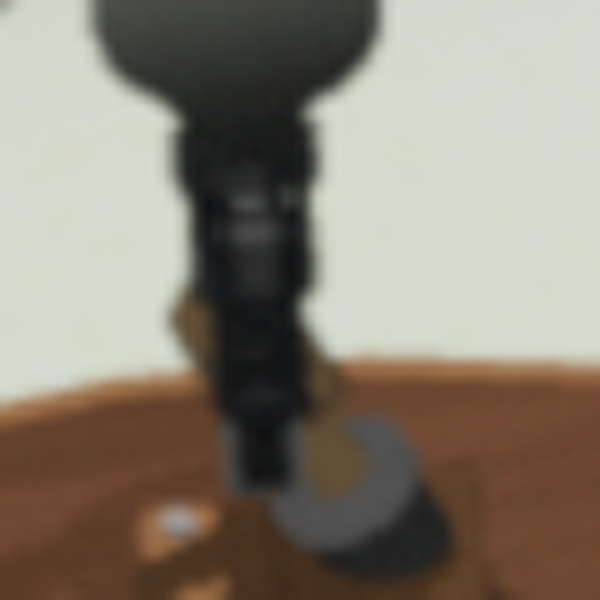

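The peg is released and home. Lifting, then moving to the billet.

Request:
step_arm(targets=[0,0,-0.012,0,0,0,-0.035,0,0,0,-0.065,0,0,0,-0.09,0,0,0,-0.105,0,0,0,-0.11,0])

```text
t: 11.93
tool_pos: [0.5789, 0.272, 0.2158]
tool_rot: [2.381, 2.044, 0.024]
contact_force: [-0.1, 0.1, 1.2]
opening: 0.0851
```

```bash
python3 - <<'E'
from h import *
tf([.579,-.1955,.16],19.3)
E
```

```text
t 11.93 pos [0.5789 0.272  0.2158] yaw 81.29 z [ 0.0138  0.0075 -0.9999] F [-0.1  0.1  1.2] open 0.0851 q [ 0.322  0.086  1.604  0.003  1.436 -1.097]
shift [-0.4626  0.0702  0.0522]
roll rad 1.082
```

Request:
step_arm(targets=[-0.02,0.003,0,0.05,-0.058,0.0088,0,0.14,-0.097,0.0147,0,0.23,-0.136,0.0206,0,0.32,-0.175,0.0266,0,0.41,-0.214,0.0325,0,0.5,-0.253,0.0384,0.005,0.59,-0.292,0.0443,0.01,0.68,-0.331,0.0502,0.018,0.77,-0.37,0.0561,0.026,0.86,-0.408,0.062,0.034,0.95,-0.44,0.067,0.04,1.03])

```text
t: 12.93
tool_pos: [0.5777, -0.175, 0.1702]
tool_rot: [-3.078, -0.597, -0.02]
contact_force: [0.4, -0.8, -0.5]
opening: 0.0854
```

```bash
python3 - <<'E'
from h import *
p=imaging.get_image("top"); save(p,"t3",1.4)
tf([.579,-.1955,.10],19.3)
E
```

```text
t 12.98 pos [ 0.577  -0.1797  0.1689] yaw 21.61 z [ 0.0093  0.005  -0.9999] F [-2.2 -3.8 -0.4] open 0.0853 q [-0.429  0.045  1.727  0.009  1.363 -0.808]
shift [-0.0047  0.0156  0.0689]
roll rad 0.0403
```

View pics/t3.png

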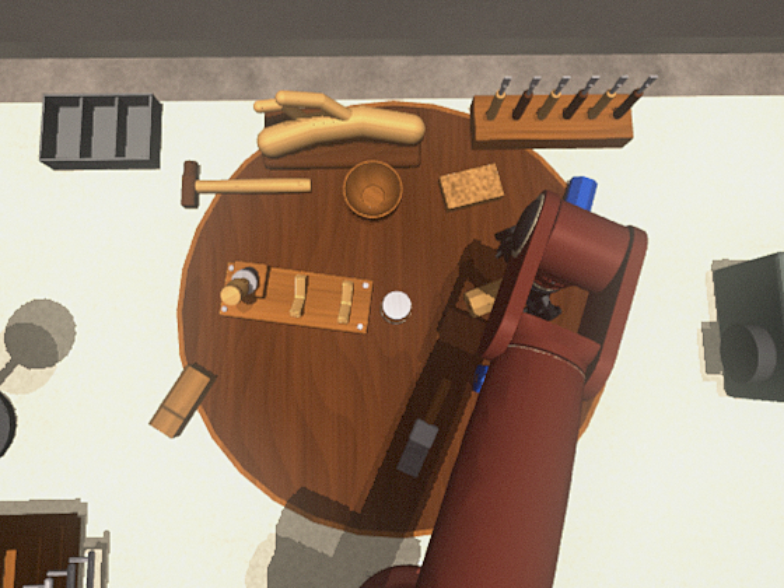

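Request:
step_arm(targets=[-0.0025,0.008,0.01,0.02,-0.0047,0.0156,0.025,0.04,-0.0047,0.0156,0.045,0.04,-0.0047,0.0156,0.06,0.04,-0.0047,0.0156,0.068,0.04,-0.0047,0.0156,0.069,0.04])

```text
t: 13.48
tool_pos: [0.577, -0.1941, 0.0962]
tool_rot: [-3.09, -0.527, -0.008]
contact_force: [0.4, 0.6, 0.5]
opening: 0.0854
```

```bash
python3 - <<'E'
from h import *
p=imaging.get_image("side"); x,y,w,h=230,230,150,110
cv2.imwrite("pics/s4.png",cv2.resize(p["color"][y:y+h,x:x+w,::-1],None,fx=5,fy=5,interpolation=cv2.INTER_CUBIC))
tf([.579,-.1955,.006],19.3)
E
```

```text
t 13.53 pos [ 0.5779 -0.1945  0.0977] yaw 19.35 z [ 0.006   0.0067 -1.    ] F [-0.4  1.1 -0.3] open 0.0854 q [-0.451  0.131  1.761  0.009  1.247 -0.791]
shift [-0.      0.0017  0.0917]
roll rad 0.0009
```

View pics/s4.png

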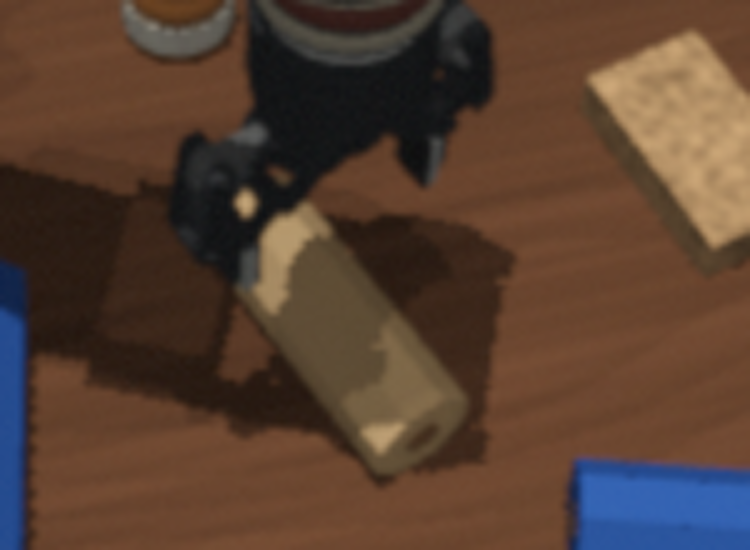

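Request:
step_arm(targets=[0,0.0017,0.015,0,0,0.0017,0.035,0,0,0.0017,0.055,0,0,0.0017,0.07,0,0,0.0017,0.08,0,0,0.0017,0.087,0,0,0.0017,0.091,0,0,0.0017,0.091,0,0,0.0017,0.091,0])

```text
t: 14.28
tool_pos: [0.5797, -0.1958, 0.0077]
tool_rot: [-3.092, -0.527, -0.013]
contact_force: [-0.6, -1.6, -0.3]
opening: 0.0856
```

```bash
python3 - <<'E'
from h import *
tf([.579,-.1955,.006],19.3)
E
```

```text
t 14.28 pos [ 0.5797 -0.1958  0.0077] yaw 19.36 z [ 0.0074  0.0059 -1.    ] F [-0.6 -1.6 -0.3] open 0.0856 q [-0.451  0.254  1.791  0.01   1.093 -0.794]
shift [-0.0006 -0.0005  0.0017]
roll rad 0.001
```

Request:
step_arm(targets=[0,0,0.001,0,0,0,0.001,0,0,0,0.001,0,0,0,0.001,0,0,0,0.001,0,0,0,0.001,0,0,0,0.001,0], grip=0.035, force=50)

```text
t: 14.87
tool_pos: [0.5805, -0.1961, 0.0077]
tool_rot: [-3.093, -0.528, -0.015]
contact_force: [0.1, 0.5, 6.0]
opening: 0.0471
```

Request:
step_arm(targets=[0,0,-0.006,0,0,0,-0.015,0,0,0,-0.027,0,0,0,-0.042,0,0,0,-0.06,0,0,0,-0.08,0,0,0,-0.1,0,0,0,-0.12,0,0,0,-0.135,0,0,0,-0.14,0,0,0,-0.14,0])

```text
t: 15.78
tool_pos: [0.5802, -0.1974, 0.1502]
tool_rot: [-3.096, -0.528, -0.02]
contact_force: [1.5, 0.5, -1.3]
opening: 0.047
```

```bash
python3 - <<'E'
from h import *
tf([.5701,.1344,.15],-8.6)
p=imaging.get_image("side"); save(p,"s5",1.4); np.save("side5.npy",p,allow_pickle=True)
p=imaging.get_image("top"); save(p,"t5",1.4); np.save("top5.npy",p,allow_pickle=True)
E
```

```text
t 15.78 pos [ 0.5802 -0.1974  0.1502] yaw 19.36 z [ 0.0125  0.0035 -0.9999] F [ 1.5  0.5 -1.3] open 0.047 q [-0.453  0.079  1.723  0.009  1.329 -0.793]
shift [ 0.1004 -0.3164  0.0013]
roll rad 0.488
```

View pics/s5.png

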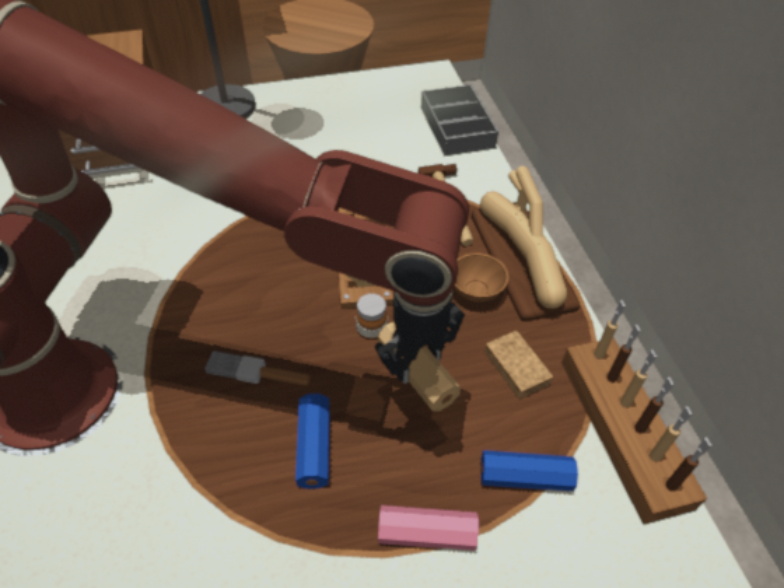

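Request:
step_arm(targets=[0.004,-0.012,0,0.02,0.011,-0.035,0,0.055,0.02,-0.064,0,0.1,0.03,-0.095,0,0.146,0.04,-0.126,0,0.195,0.05,-0.158,0,0.244,0.06,-0.19,0,0.293,0.07,-0.22,0,0.34,0.08,-0.252,0,0.39,0.09,-0.282,0,0.435,0.0975,-0.306,0,0.472,0.1004,-0.3164,0.001,0.488])

```text
t: 16.88
tool_pos: [0.567, 0.1382, 0.1459]
tool_rot: [-3.126, 0.233, -0.007]
contact_force: [-0.0, -0.7, -1.7]
opening: 0.0472
```

Request:
step_arm(targets=[0,0,0,0,0,0,0,0,0,0,0,0])

```text
t: 17.13
tool_pos: [0.5663, 0.1375, 0.1445]
tool_rot: [-3.127, 0.233, -0.003]
contact_force: [0.3, 0.3, -1.2]
opening: 0.0471
```

```bash
python3 - <<'E'
from h import *
tf([.5701,.1344,.15],-8.6)
p=imaging.get_image("side"); save(p,"s6",1.4); np.save("side6.npy",p,allow_pickle=True)
p=imaging.get_image("top"); save(p,"t6",1.4); np.save("top6.npy",p,allow_pickle=True)
E
```

```text
t 17.13 pos [0.5663 0.1375 0.1445] yaw -8.51 z [ 0.0023  0.0058 -1.    ] F [ 0.3  0.3 -1.2] open 0.0471 q [0.108 0.019 1.796 0.006 1.324 0.255]
shift [ 0.0043  0.0025 -0.0055]
roll rad 0.0015
```

View pics/s6.png

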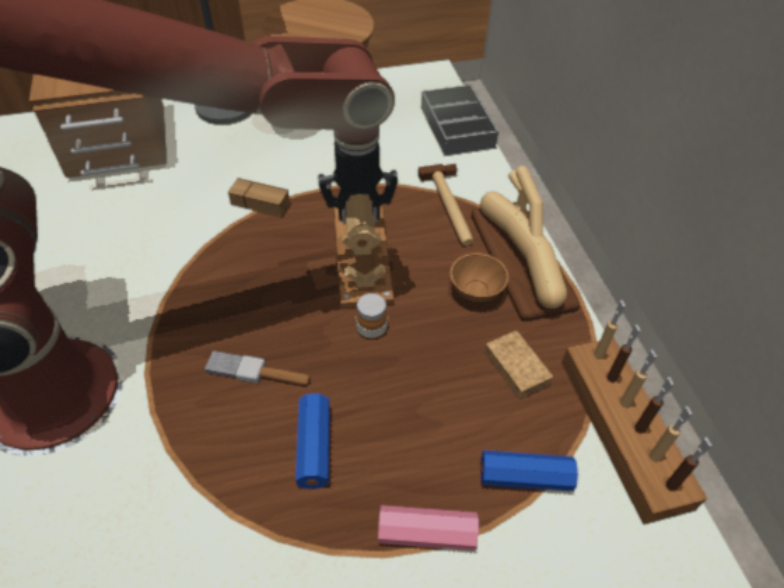

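View pics/t6.png

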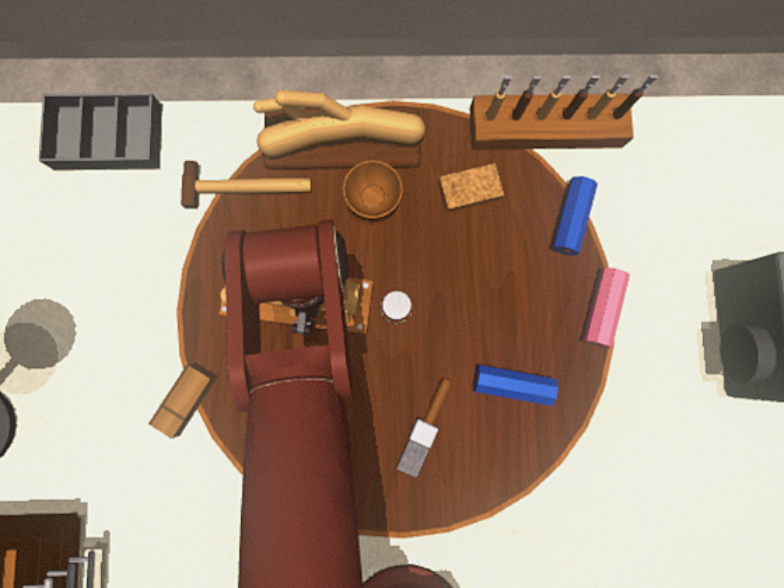

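```bash
python3 - <<'E'
from h import *
xr=np.array([.989,-.1487]);yr=np.array([.1487,.989]); tcp=np.array([.5663,.1375,.1445])
for c in("side","top"):
    p=np.load(c+"6.npy",allow_pickle=True).item(); P=cloud(p)
    d=P[...,:2]-tcp[:2]; a=d@xr; b=d@yr; z=P[...,2]
    m=(p["depth"]>0)&(abs(a)<.032)&(b<-.03)&(b>-.085)&(z>.10)&(z<.21)
    A,B,Z=a[m],b[m],z[m]; print(c,m.sum(),"ylo",np.percentile(B,[0,1,3,6,10])*1000)
    for lo in np.arange(-.08,-.03,.01):
        s=(B>=lo)&(B<lo+.01)
        if s.sum()>4: print(round(lo,3),s.sum(),"x",A[s].min().round(4),A[s].max().round(4),"z",np.percentile(Z[s],[2,50,98]).round(4))
    # flat top points
    s=(Z>np.percentile(Z,80)-.004)
    x,y,w,h=(215,120,90,90) if c=="side" else (150,170,130,80)
    cv2.imwrite(f"pics/{c}6c.png",cv2.resize(p["color"][y:y+h,x:x+w,::-1],None,fx=6,fy=6,interpolation=cv2.INTER_CUBIC))
    for s_ in (-.07,): 
        pass
E
```

```text
side 454 ylo [-72.4649386  -71.87719225 -71.25308481 -70.7972735  -70.22969766]
-0.08 54 x -0.024 0.0172 z [0.1407 0.1647 0.1825]
-0.07 226 x -0.0262 0.0204 z [0.1386 0.1658 0.1851]
-0.06 63 x -0.0249 0.0212 z [0.1713 0.1813 0.1862]
-0.05 58 x -0.0266 0.0196 z [0.1695 0.1823 0.1866]
-0.04 53 x -0.0266 0.0203 z [0.16   0.181  0.1863]
top 228 ylo [-71.48806951 -71.33712325 -71.07559666 -70.92203452 -70.60117764]
-0.08 29 x -0.024 0.0183 z [0.1436 0.1702 0.1854]
-0.07 105 x -0.0242 0.023 z [0.1641 0.1817 0.1865]
-0.06 88 x -0.0244 0.0234 z [0.1693 0.1826 0.187 ]
-0.05 6 x 0.0074 0.0227 z [0.1715 0.1786 0.1847]
```

View pics/side6c.png

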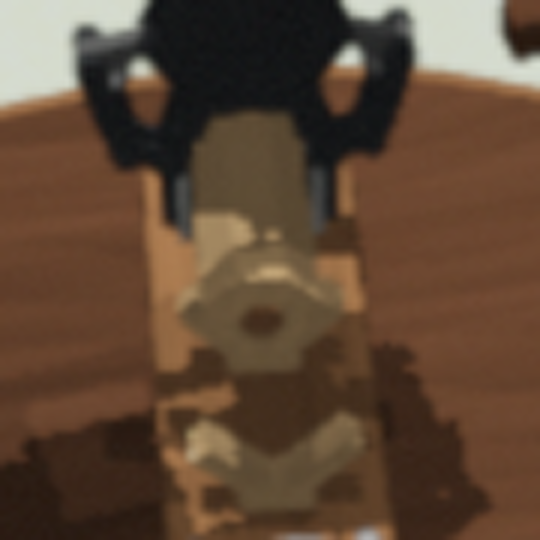

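```bash
python3 - <<'E'
from h import *
tf([.5716,.1352,.085],-8.6)
E
```

```text
t 17.23 pos [0.5669 0.1371 0.1453] yaw -8.59 z [ 0.0037  0.0061 -1.    ] F [ 0.1 -0.2 -1.7] open 0.0471 q [0.107 0.019 1.795 0.006 1.324 0.255]
shift [0.0048 0.0015 0.0603]
roll rad 0.0002
```

Request:
step_arm(targets=[0.0024,0.0007,0.005,0,0.0048,0.0015,0.013,0,0.0048,0.0015,0.023,0,0.0048,0.0015,0.033,0,0.0048,0.0015,0.043,0,0.0048,0.0015,0.051,0,0.0048,0.0015,0.057,0,0.0048,0.0015,0.06,0,0.0048,0.0015,0.06,0,0.0048,0.0015,0.06,0])

```text
t: 18.07
tool_pos: [0.5717, 0.1353, 0.0854]
tool_rot: [-3.126, 0.234, -0.005]
contact_force: [0.6, -0.2, -1.3]
opening: 0.0475
```

```bash
cat >>h.py <<'E'
def billet(n,tcp=None):
    o=monitor.get_obs(); 
    xr=np.array([.989,-.1487]);yr=np.array([.1487,.989])
    p=imaging.get_image("side"); P=cloud(p); d=P[...,:2]-SEAT[:2]; a=d@xr; b=d@yr; z=P[...,2]
    m=(p["depth"]>0)&(abs(a)<.028)&(b<-.055)&(b>-.10)&(z>.062+ (0 if tcp is None else tcp))&(z<.21)
    print("end b rel seat",np.percentile(b[m],[1,3,6,10])*1000,"x",np.percentile(a[m],[1,99])*1000,"ztop",np.percentile(z[m],[95,99]))
    x,y,w,h=(215,120,90,90)
    cv2.imwrite(f"pics/{n}.png",cv2.resize(p["color"][y:y+h,x:x+w,::-1],None,fx=6,fy=6,interpolation=cv2.INTER_CUBIC))
E
python3 - <<'E'
from h import *
tf([.5716,.1352,.0525],-8.6)
billet("s7")
E
```

```text
t 18.07 pos [0.5717 0.1353 0.0854] yaw -8.58 z [ 0.004   0.0061 -1.    ] F [ 0.6 -0.2 -1.3] open 0.0475 q [0.103 0.095 1.823 0.006 1.219 0.251]
shift [-0.0002  0.0004  0.0329]
roll rad 0.0004
end b rel seat [-71.21690525 -70.60337237 -70.3203912  -69.81353557] x [-24.83898007  22.61088146] ztop [0.12507345 0.12685249]
```

View pics/s7.png

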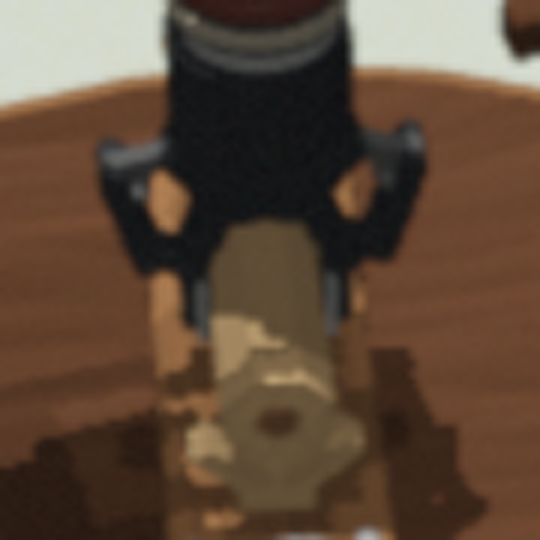

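Request:
step_arm(targets=[0,0,0.004,0,0,0,0.009,0,0,0,0.014,0,0,0,0.018,0,0,0,0.022,0,0,0,0.025,0,0,0,0.027,0,0,0,0.0285,0,0,0,0.0285,0,0,0,0.0285,0])

```text
t: 18.95
tool_pos: [0.5722, 0.1356, 0.0574]
tool_rot: [-3.126, 0.234, -0.007]
contact_force: [0.6, 0.3, -1.0]
opening: 0.0473
```

Request:
step_arm(targets=[0,0,0.0005,0,0,0,0.001,0,0,0,0.0015,0,0,0,0.002,0,0,0,0.002,0,0,0,0.002,0])

```text
t: 19.45
tool_pos: [0.5722, 0.1356, 0.0554]
tool_rot: [-3.126, 0.234, -0.007]
contact_force: [0.7, 0.1, -1.2]
opening: 0.0473
```

```bash
python3 - <<'E'
from h import *
tf([.5716,.1352,.0525],-8.6)
billet("s8")
E
```

```text
t 19.45 pos [0.5722 0.1356 0.0554] yaw -8.58 z [ 0.0048  0.0062 -1.    ] F [ 0.7  0.1 -1.2] open 0.0473 q [0.103 0.135 1.836 0.006 1.165 0.251]
shift [-0.0006  0.0005  0.0029]
roll rad 0.0004
end b rel seat [-70.8747695  -70.22916297 -69.66041411 -69.26698821] x [-23.26599329  22.92868261] ztop [0.09566059 0.09819638]
```

View pics/s8.png

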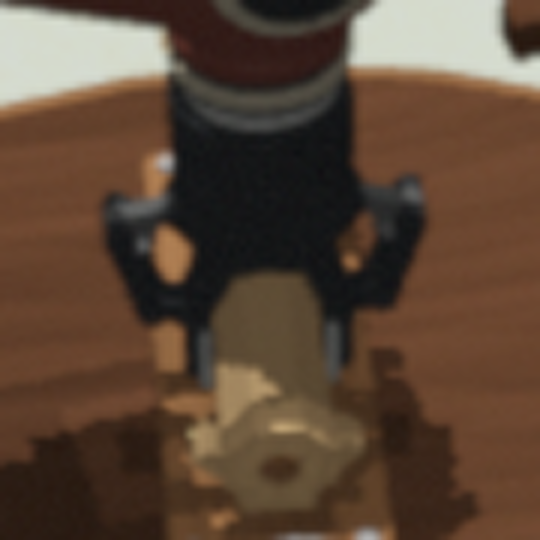

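Still about 3 mm above the seat with no contact. I'll creep down and also shift 0.5 mm in y.

Request:
step_arm(targets=[-0.0003,0.0003,0.0005,0,-0.0006,0.0005,0.001,0,-0.0006,0.0005,0.0015,0,-0.0006,0.0005,0.002,0,-0.0006,0.0005,0.002,0,-0.0006,0.0005,0.002,0])

```text
t: 20.0
tool_pos: [0.5716, 0.1352, 0.0534]
tool_rot: [-3.126, 0.235, -0.007]
contact_force: [-0.0, -0.1, -1.9]
opening: 0.047
```

Request:
step_arm(targets=[0,0,0.0004,0,0,0,0.0008,0,0,0,0.0012,0,0,0,0.0015,0,0,0,0.0015,0])

```text
t: 20.42
tool_pos: [0.5721, 0.1352, 0.0527]
tool_rot: [-3.126, 0.235, -0.008]
contact_force: [-0.9, -1.0, 3.1]
opening: 0.047
```

Request:
step_arm(targets=[0,0,0.0007,0,0,0,0.0012,0,0,0,0.0015,0,0,0,0.0015,0,0,0,0.0015,0])

```text
t: 20.83
tool_pos: [0.5722, 0.1352, 0.0526]
tool_rot: [-3.126, 0.236, -0.007]
contact_force: [-4.4, -1.0, 9.0]
opening: 0.0473
```

```bash
python3 - <<'E'
from h import *
tf([.5716,.1352,.0525],-8.6)
billet("s9")
E
```

```text
t 20.83 pos [0.5722 0.1352 0.0526] yaw -8.63 z [ 0.0053  0.0062 -1.    ] F [-4.4 -1.   9. ] open 0.0473 q [0.103 0.138 1.838 0.006 1.16  0.251]
shift [-0.0006  0.0001  0.0001]
roll rad -0.0005
end b rel seat [-70.77053544 -70.39978477 -69.84228612 -69.48072891] x [-23.60291751  22.64341134] ztop [0.09328703 0.094091  ]
```

View pics/s9.png

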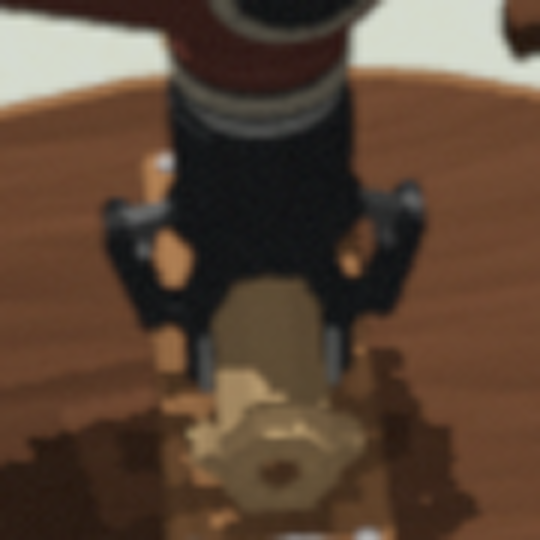

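Request:
step_arm(targets=[-0.0005,0,0.0006,0,-0.001,0,0.0008,0,-0.0013,0,0.001,0,-0.0013,0,0.001,0,-0.0013,0,0.001,0])

```text
t: 21.3
tool_pos: [0.5721, 0.1352, 0.0527]
tool_rot: [-3.126, 0.236, -0.012]
contact_force: [0.4, -1.7, 6.0]
opening: 0.0475
```

Request:
step_arm(targets=[0,0,0,0,0,0,0,0,0,0,0,0,0,0,0,0,0,0,0,0,0,0,0,0], grip=0.07)

```text
t: 21.8
tool_pos: [0.5718, 0.1353, 0.0523]
tool_rot: [-3.126, 0.236, -0.011]
contact_force: [0.1, -0.0, 0.2]
opening: 0.0699
```

```bash
python3 - <<'E'
from h import *
tf([.5716,.1352,.0525],-8.6)
billet("s10")
E
```

```text
t 21.8 pos [0.5718 0.1353 0.0523] yaw -8.62 z [ 0.0074  0.0059 -1.    ] F [ 0.1 -0.   0.2] open 0.0699 q [0.103 0.136 1.84  0.006 1.157 0.251]
shift [-0.0002  0.0001 -0.0002]
roll rad -0.0004
end b rel seat [-71.68893933 -70.52049784 -70.11270968 -69.5263549 ] x [-23.5505593   22.57271883] ztop [0.09407874 0.09515046]
```

View pics/s10.png

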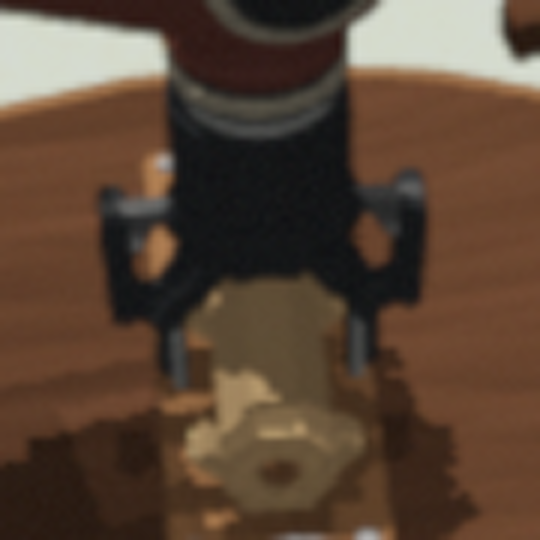

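Released without moving. Retreating straight up, then aside toward the start.

Request:
step_arm(targets=[0,0,-0.008,0,0,0,-0.022,0,0,0,-0.042,0,0,0,-0.065,0,0,0,-0.09,0,0,0,-0.115,0,0,0,-0.14,0,0,0,-0.16,0,0,0,-0.172,0,0,0,-0.175,0])

```text
t: 22.68
tool_pos: [0.5722, 0.1344, 0.232]
tool_rot: [-3.125, 0.235, -0.022]
contact_force: [0.3, 0.1, -0.8]
opening: 0.0699
```

```bash
python3 - <<'E'
from h import *
tf([.45,-.25,.23])
E
```

```text
t 22.68 pos [0.5722 0.1344 0.232 ] yaw -8.62 z [ 0.0143  0.0066 -0.9999] F [ 0.3  0.1 -0.8] open 0.0699 q [ 0.102 -0.046  1.711  0.005  1.462  0.252]
shift [-0.0632  0.3984 -0.0023]
```

Request:
step_arm(targets=[-0.003,0.018,0,0,-0.008,0.05,0,0,-0.014,0.088,0,0,-0.02,0.126,0,0,-0.026,0.164,0,0,-0.032,0.202,0,0,-0.038,0.24,0,0,-0.044,0.278,0,0,-0.05,0.316,0,0,-0.056,0.354,0,0,-0.061,0.385,0,0,-0.063,0.398,0,0])

```text
t: 23.68
tool_pos: [0.4484, -0.2524, 0.2266]
tool_rot: [-3.125, 0.241, -0.018]
contact_force: [-0.8, 0.3, 0.3]
opening: 0.0697
```

```bash
python3 - <<'E'
from h import *
xr=np.array([.989,-.1487]);yr=np.array([.1487,.989])
print(monitor.get_obs()["tool_pos"],monitor.get_obs()["contact_force"])
for c in("side","top"):
    p=imaging.get_image(c); save(p,c+"11",1.4); P=cloud(p); d=P[...,:2]-SEAT[:2]; a=d@xr; b=d@yr; z=P[...,2]
    m=(p["depth"]>0)&(abs(a)<.028)&(abs(b)<.085)&(z>.072)&(z<.12)
    print(c,m.sum(),"b",np.percentile(b[m],[0,1,3,97,99,100]).round(4),"a",np.percentile(a[m],[0,1,99,100]).round(4),"z",np.percentile(z[m],[50,95]).round(4))
    t=m&(z>.090)
    A=np.c_[a[t],b[t],np.ones(t.sum())]; print("top plane",np.linalg.lstsq(A,z[t],rcond=None)[0].round(4))
    r=cv2.minAreaRect((np.c_[a[m],b[m]]*1000).astype(np.float32)); print(r)
    # peg head compared to start
    p0=np.load(c+"0.npy",allow_pickle=True).item()
    x,y,w,h=(225,110,50,50) if c=="side" else (150,180,50,50)
    g=lambda q:cv2.GaussianBlur(q["color"][y:y+h,x:x+w].mean(2).astype(np.float32),(0,0),1)
    print("peg shift px",cv2.phaseCorrelate(g(p0),g(p)))
E
```

```text
[ 0.4483878  -0.25244491  0.22661431] [-0.76497636  0.30622531  0.33767868]
side 313 b [-0.0725 -0.0707 -0.0699  0.0026  0.0149  0.0211] a [-0.0166 -0.0159  0.0227  0.023 ] z [0.0885 0.094 ]
top plane [ 0.0082 -0.0117  0.0917]
((3.391946792602539, -25.562347412109375), (93.62535095214844, 39.479854583740234), 89.41064453125)
peg shift px ((0.20226069401114088, -0.08864431473698176), 0.3922300866127014)
top 1175 b [-0.07   -0.0688 -0.066   0.0661  0.0688  0.0709] a [-0.0231 -0.0228  0.0245  0.0255] z [0.0898 0.0943]
top plane [0.0049 0.0003 0.0924]
((1.0820941925048828, 0.45333099365234375), (140.958984375, 48.41710662841797), 89.79456329345703)
peg shift px ((-0.09471033770837423, 0.005962705110448496), 1.0534732307434083)
```

View pics/side11.png

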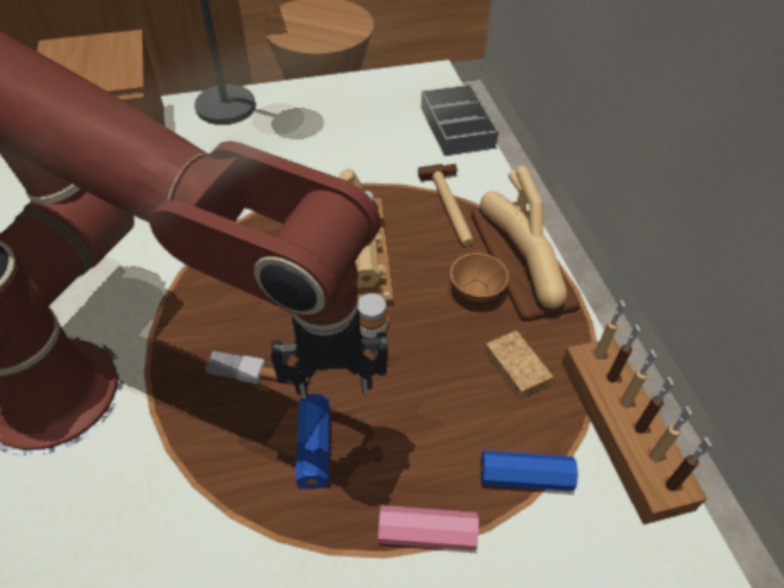

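View pics/top11.png

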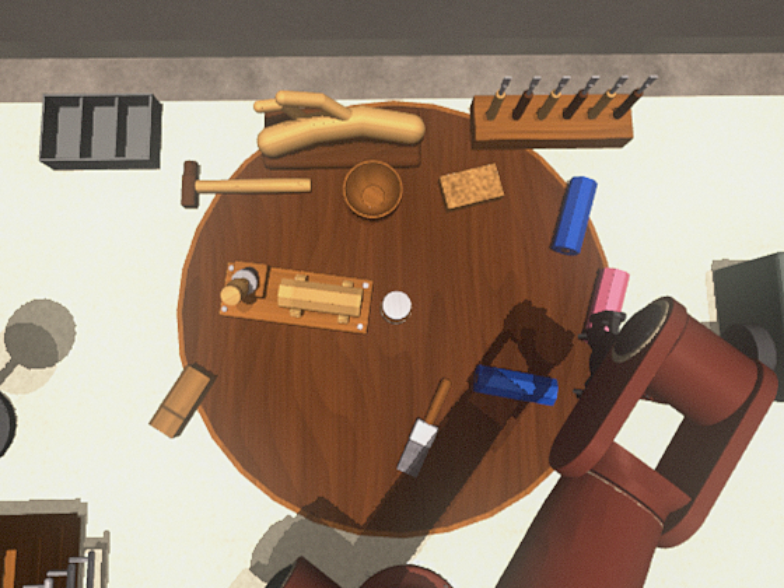

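The billet lies in both saddles, centred to within about 0.5 mm, level and square to the rest. The peg is home and nothing else has moved, so I'm handing in.

```bash
python3 - <<'E'
from h import *
print(ticket.finish_job())
E
```

```text
the job is handed in; nothing more can be done
None
```

The peg check and the billet placement are both done, in the order asked, and the job was handed in at about 24 s of the 56 s allowed.

**Peg:**
- I gripped the head and pulled it along its slanted axis. The wrist force at the checks was 11.3 to 11.9 N, at about 15.3 to 16.8 mm of travel. It was held there for about 1.7 s.
- I eased it back over about 2.5 s until it met its stop, seen as a push of about 7 N, and then let go.
- Afterwards the peg looked the same as at the start, to within about 0.2 px in both cameras. The side-view match was weak, because the arm partly blocked it.
- The side view was too dark for me to confirm by eye that half the band showed. The travel figure comes from the arm position and the force, which agreed to within about 1 mm.

**Billet:**
- I lifted the pale billet by its sides, lowered it until it touched the saddles (peak force about 9 N), shifted it about 1 mm sideways to even out the contact, and released it.
- In the last top view its centre is about 0.5 mm from the seat along the saddles and about 1 mm across, square to the rest within about 0.2 degrees. Its top is about 93 mm up, as expected.
- The final side view was half hidden by the arm, so its level fit there is not usable.

By eye in the last pictures, nothing else on the table had moved. The robot was clear of everything when I handed in.

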